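# Dust out a desktop computer and hold its service panel shut

## Robot

A 6-joint arm with a two-finger parallel gripper is mounted at the origin on the work surface. World frame = base frame: x ahead of the robot, y to its left, z up, the work surface at z = 0. Lengths are in mm, angles in rad, forces in N, time in s.
With the tool pointing down it reaches from about 300 to 775 mm from the base axis. Payload 14.6 kg.
Tool frame: the origin (TCP) lies at the very end of the fingers, on their centre line; the grasp point (between the pads) lies 19 mm behind it; z points along the fingers, y is the line along which they close (so a half turn about z gives the same grasp; the last joint's range is limited). The gripper opens to 94 mm and grips with 3 to 60 N. Pads are 16 mm wide; open, the fingers measure 119 mm over their backs; the gripper's body (75 mm by 177 mm) begins 78 mm behind the grasp point.
Start: joints at [1.102, 0.3, 1.521, -0, 1.321, -0.067], TCP at [215.088, 506.188, 175.146] pointing down, gripper open.
Joint ranges: [-3.03, 3.03], [-0.79, 2.21], [0.23, 2.52], [-1.04, 4.18], [0, 3.07], [-2.55, 2.55]. Speed limits (rad/s): [2.22, 2.22, 2.57, 3.14, 3.14, 3.14].

## Interface

Orientations are given as [roll, pitch, yaw] about the fixed x, y, z axes, in that order (R = Rz(yaw) Ry(pitch) Rx(roll)).
In Python, from cell import manip gives the robot as it stands.
- The arm moves only by the tool servo_tool, never from a script. Its argument "motion" is a list that holds one entry, the list of rows, each a list of 7 numbers: the shift along the world's x, y, z as a fraction of full scale, then the turn, a rotation vector about the world's x, y, z as a fraction of full scale, then the closure, from 0 (fully open) to 1 (shut). In form: [[[x, y, z, rx, ry, rz, gripper], ...]]. A call has 1 to 10 rows; each row is the pose to reach, as a shift and turn from the pose commanded when the call began, turning the shorter way round; what a row does not reach only later rows make up. Full scale, the value 1, is 0.5 m for a shift and pi rad for a turn. A row lasts 1/10 s, in which the tool goes at most 50 mm and 8.59 degrees, less where a joint would pass 70% of its speed; a pose out of reach is approached as far as the arm can. A call with a number of a shift or a turn outside -1 to 1 is refused whole. A call with a gripper value outside its range is refused whole. The fingers move at their own pace and stop on an object; "newtons" is the grip in N (left out, the last holds). Time passes only in rows, so rows that repeat a pose let the fingers close. It gives the time, the measured TCP pose, the force, the opening and the grip force at its end, in the units of the state.
- manip.read_state(): the state, without advancing time (a new reading comes with each control period).
- manip.camera(name): name is "scene" or "top"; returns a dict with "frame" (420x560x3 uint8, red, green, blue), "range_z" (420x560 float32, mm along the optical axis (not along the pixel's ray), 0 where there is no reading), "vfov" (degrees; the focal length in pixels is half the picture's height over the tangent of half this angle, whatever the lens; pixels are square), "cx", "cy" (the principal point, pixels), "cam_to_world" (4x4, takes a point from camera to world coordinates). Camera axes: x right, y down, z forward; pixel columns grow to the right and rows downward; lengths in mm; the calibration is good to about 2 mm. A picture is of the moment at which its call begins.
- manip.sign_off(): hands the job in; it is judged then, once.
The state is a dict: "clock": time; "joints": joint angles; "qd": joint speeds; "effort": joint torques, N m; "eef_pos": TCP position; "eef_rot": TCP orientation; "wrist_force": force on the tool from outside, world axes, zero at the start; "moment": the same for the moment, N m; "finger_gap": finger opening in mm; "finger_force": force on a finger pad.
Only numpy, scipy, OpenCV 4.12 (cv2) and the standard library are available. Lean on these libraries where they do the work, as an engineer would, in place of code of your own. Each camera call takes 0.05 s, during which the arm holds its last target. There are 200 camera calls.

## Task

Blow the dust out from under the computer's raised service panel with a full press on the cap of the air duster standing beside it, letting the cap spring back up. Then turn the panel's quarter-turn fastener clockwise until its slot lines up with the two index ribs, and only after that press the panel down fully home, flush with the frame, and finish while still holding it pressed there. Leave the drink can, the carton and the screwdriver where they are.

Things in the scene. Friction and masses are not known exactly. Their poses are not given: they have to be found in the camera images.
- computer: Fixed small desktop computer lying flat: grey box 230 (its x) x 250 (its y) x 75 mm high, with an opening in its top, framed by a rim 27 mm wide, for the service panel. Origin: centre of its underside, on the desk. x points to its back, away from the robot at yaw 0.
- panel (a joint): How far the service panel is pushed straight down, in m: 0 = raised on its springy seal, top face 84 mm above the desk; 0.009 = fully home on a stop, flush with the rim at 75 mm. About 2.5 N starts it, 11 N takes it home, wherever pressed; it springs up when let go. If the slot is over 0.25 rad out of line, a pin under the fastener blocks it after 2 to 3 mm.
- panel_top (a point): Point on the top face of the flat aluminium service panel (170 mm along the computer's x, 190 along y, 5 thick, level, centred on the computer), 20 mm behind the panel's centre and 60 mm behind the fastener's axis: bare metal, a good place to press. It moves with the panel; axes as the computer's.
- fastener (a joint): Angle of the quarter-turn fastener in rad, growing clockwise seen from above: 0 = slot along the computer's y, 1.57 = slot along its x, in line with the index ribs (two black bars 14 x 4 x 1.5 mm on the panel, one before and one behind the head, along the computer's x); stops at 0 and 2.0. Slight friction (0.05 N m); it stays where it is left.
- fastener_head (a point): Top centre of the fastener's steel head, on its upright axis, 30 mm above the panel's top face, 40 mm in front of the panel's centre. The head is a bar 36 mm long (its y, the slot's direction), 15 wide (its x: pinch it across here) and 24 high, with a slot 5 wide and 12 deep along its top, on a round collar 36 in diameter, 6 high. The point turns with it.
- cap (a joint): How far the air duster's sprung cap is pressed down, in m: 0 = up, 0.005 = fully down, against a stop. About 2 N to start, 5.5 N fully down; springs back up when let go.
- cap_top (a point): Centre of the flat top of the cap (grey, round, 28 mm diameter, 18 mm high), 151 mm above the desk when up. The duster is a fixed white can 52 mm in diameter in a black round holder 80 mm in diameter, at the computer's left side (+y), its thin straw pointing at the gap under the panel.
- drink_can: Loose yellow drink can, 52 mm in diameter, 105 mm tall, upright; origin: centre of its underside. A bystander.
- carton: Loose green carton 90 x 60 x 40 mm; origin: centre of its underside. A bystander.
- screwdriver: Loose screwdriver lying on the desk behind the computer; a bystander.
There are look-alikes about, which are no part of the job. Of the things like the part that bears cap, leave any that is orange or yellow; of the rest the smaller one is meant.

How it is judged:
By the outcome, as a careful person would: the job done as asked, in the order asked, and still so for the second after the job is handed in, while the arm keeps its last pose, push and grip.
It also fails if it takes over 48 s, if anything falls off the work surface, if the arm or the gripper's body presses on something with over 40 N, if the wrist force passes 120 N, or if a joint passes its speed limit or range.

## Working session

There is one attempt and no reset: what is moved stays moved. The work goes in short steps, Python scripts to look and compute and a tool call to move; the robot and the scene stay as the last step left them, time stands still between calls to the robot, and variables do not carry over. Pictures are saved under pics/ and viewed, at most 10 in all, crops included, and the job is handed in when it is done.

Besides the shell and the picture viewer there is one more tool, called after "Emit:" as a command line: name --argument value ..., lists and objects as JSON in quotes. servo_tool: Moves the arm, as the interface text tells. Its arguments: {"type":"object","properties":{"motion":{"type":"array"},"newtons":{"type":"number"}},"required":["motion"]}

```bash
mkdir -p pics
cat > h.py <<'E'
import numpy as np, cv2
from cell import manip
def shot(n):
    c=manip.camera(n); np.savez(f'{n}.npz',**{k:np.array(v) for k,v in c.items()}); return c
def load(n): return dict(np.load(f'{n}.npz'))
def foc(c): return c['frame'].shape[0]/2/np.tan(np.radians(c['vfov'])/2)
def ray(c,u,v):
    f=foc(c); T=c['cam_to_world']; d=T[:3,:3]@np.array([(u-c['cx'])/f,(v-c['cy'])/f,1]); return T[:3,3],d
def onz(c,u,v,z):
    o,d=ray(c,u,v); return o+d*(z-o[2])/d[2]
def cloud(c):
    f=foc(c); h,w=c['range_z'].shape; v,u=np.mgrid[:h,:w]; Z=c['range_z']
    P=np.stack([(u-c['cx'])/f*Z,(v-c['cy'])/f*Z,Z],-1); T=c['cam_to_world']
    return P@T[:3,:3].T+T[:3,3]
def save(c,n,box=None,s=1):
    im=c['frame'][...,::-1]
    if box: im=im[box[1]:box[3],box[0]:box[2]]
    cv2.imwrite(f'pics/{n}.png',cv2.resize(im,None,fx=s,fy=s,interpolation=cv2.INTER_CUBIC))
E
python3 - <<'E'
from h import *
for n in('scene','top'):
    c=shot(n); save(c,n+'0'); print(n,c['vfov'],c['cx'],c['cy'],np.round(c['cam_to_world'],3).tolist())
print(manip.read_state())
E
```

```text
scene 54.61943898053134 281.2939139620045 210.25669922784786 [[0.898, 0.33, -0.291, 966.037], [0.44, -0.694, 0.57, -707.65], [-0.014, -0.64, -0.769, 1050.815], [0.0, 0.0, 0.0, 1.0]]
top 50.90233085057479 289.43915197791193 209.57285019738092 [[0.029, -0.998, 0.063, 545.78], [-1.0, -0.029, 0.002, -10.106], [-0.0, -0.063, -0.998, 1387.088], [0.0, 0.0, 0.0, 1.0]]
{'clock': 0.1, 'joints': array([ 1.10238636e+00,  3.00419880e-01,  1.52149654e+00,  1.58812712e-06,
        1.32071346e+00, -6.65960291e-02]), 'qd': array([ 0.00138261, -0.00331235, -0.00221193, -0.00025233,  0.00166562,
       -0.00040136]), 'effort': array([-6.49764424e-04, -5.32636857e+01, -3.53282332e+01,  7.09492341e-02,
        2.34367879e-02, -7.76543766e-05]), 'eef_pos': array([214.9804756 , 505.9600177 , 174.65020729]), 'eef_rot': array([-3.14055783e+00, -7.05589519e-05,  2.73977828e+00]), 'wrist_force': array([ 0.93421408, -0.88075464, -0.20073878]), 'moment': array([-0.03679857, -0.00375278, -0.02336654]), 'finger_force': 0.0, 'finger_gap': 93.75419682822726}
```

View pics/scene0.png

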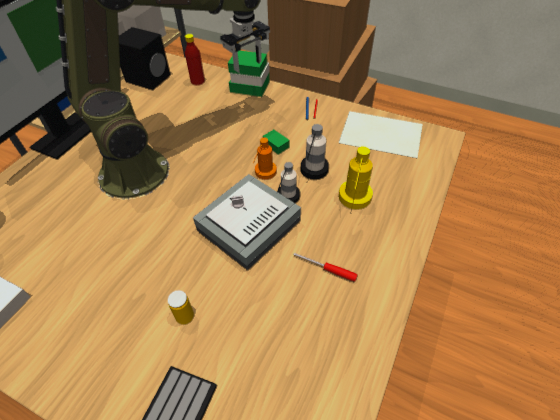

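View pics/top0.png

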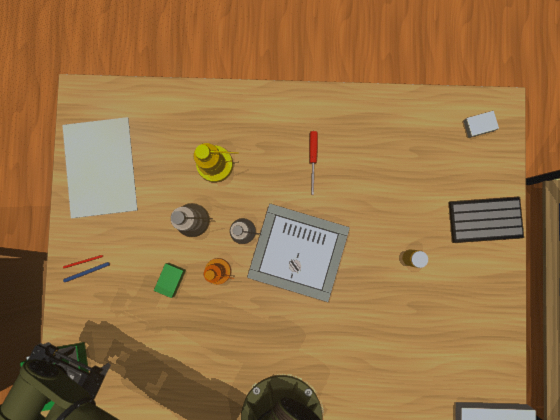

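The top view shows four dusters: small white at (242,231), large white at (188,219), orange at (216,271) and yellow at (212,160). In the scene view they are at (289,180), (316,150), (265,155) and (358,178). I choose the small white one next to the computer, and measure it now.

Run:
```python
from h import *
t=load('top'); s=load('scene')
for n,c in(('top',t),('scene',s)):
    P=cloud(c)
    m=(P[...,2]>65)&(P[...,2]<95)&(abs(P[...,0]-500)<230)&(abs(P[...,1]+30)<200)
    m=cv2.morphologyEx(m.astype(np.uint8),cv2.MORPH_OPEN,np.ones((3,3)))
    k,l,st,ce=cv2.connectedComponentsWithStats(m); i=1+st[1:,4].argmax()
    q=P[l==i]; r=cv2.minAreaRect(q[:,:2].astype(np.float32)); print(n,r,cv2.boxPoints(r).round().tolist(),'medz',np.percentile(q[:,2],[5,25,50,75,95]).round(1))
    rim=q[(q[:,2]<79)]; r=cv2.minAreaRect(rim[:,:2].astype(np.float32)); print(' rim',r, np.median(rim[:,2]))
    # head: z 100..125
    m=(P[...,2]>104)&(P[...,2]<125)&(np.hypot(P[...,0]-r[0][0],P[...,1]-r[0][1])<90)
    q=P[m]; print(' head',len(q),q.mean(0).round(1),np.percentile(q[:,2],[10,50,90]).round(1)); 
    if len(q)>4: print(cv2.minAreaRect(q[:,:2].astype(np.float32)))
    for nm,lo,hi in(('cap',140,160),):
        m=((P[...,2]>lo)&(P[...,2]<hi)&(abs(P[...,0]-500)<130)&(abs(P[...,1]-100)<80)).astype(np.uint8)
        k,l,st,ce=cv2.connectedComponentsWithStats(m)
        for i in range(1,k):
            if st[i,4]>8: q=P[l==i]; print(' cap',ce[i].round(1),st[i,4],np.median(q,0).round(1),np.ptp(q[:,:2],axis=0).round(1))
save(t,'crop_t',(220,195,360,305),5); save(s,'crop_s',(190,140,310,270),4.5)
```

```text
top ((503.0547180175781, -37.217681884765625), (250.34329223632812, 230.2474365234375), 75.00733184814453) [[359.0, -128.0], [582.0, -188.0], [647.0, 54.0], [424.0, 113.0]] medz [72.4 76.3 81.8 85.2 88.5]
 rim ((503.0547180175781, -37.217681884765625), (250.34329223632812, 230.2474365234375), 75.00733184814453) 75.35535795882902
 head 52 [464.1 -27.3 113.1] [107.7 113.8 117.4]
((464.8906555175781, -26.690244674682617), (35.39105224609375, 14.669048309326172), 38.02873611450195)
 cap [237.6 230.1] 79 [561.7 135.1 151.1] [22.7 30.4]
scene ((505.0537414550781, -36.16258239746094), (254.3838653564453, 233.1897430419922), 75.02330780029297) [[360.0, -129.0], [585.0, -189.0], [651.0, 57.0], [425.0, 117.0]] medz [72.  75.5 82.1 84.7 87.1]
 rim ((505.0537414550781, -36.16258239746094), (254.3838653564453, 233.1897430419922), 75.02330780029297) 74.95483385325349
 head 65 [467.2 -27.7 111.7] [106.9 112.6 115.7]
((465.84869384765625, -26.505416870117188), (35.42634582519531, 21.84640884399414), 40.0454216003418)
 cap [288. 166.] 64 [563.9 132.8 150. ] [27.7 39.3]
```

View pics/crop_t.png

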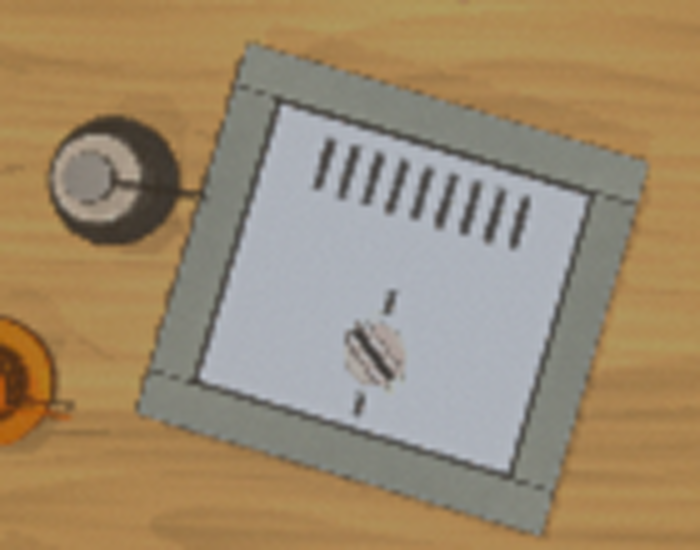

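View pics/crop_s.png

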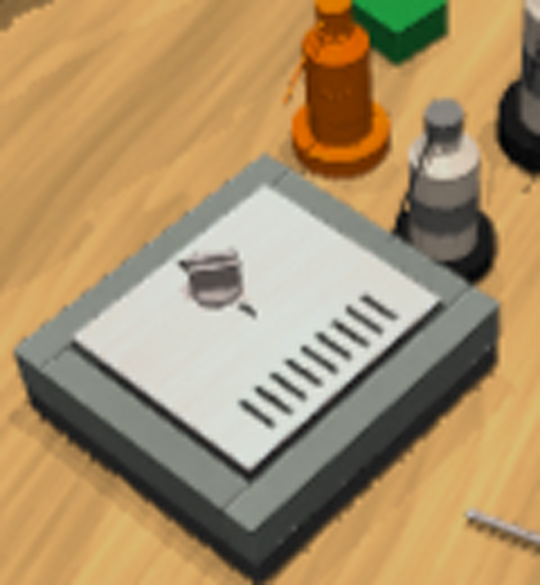

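The crops confirm the choice. The small white duster, with a grey cap at top-view pixel (238,231), has its straw pointing at the panel gap. The slot is out of line: its world direction is about 38° and the ribs are at -15°, so it needs about 53° clockwise. I'm going over the cap with closed fingers.

Emit:
servo_tool --motion '[[[0, 0, 0.25, 0, 0, 0, 1], [0, 0, 0.25, 0, 0, 0, 1], [0, 0, 0.25, 0, 0, 0, 1], [0.69, -0.74, 0.25, 0, 0, 0.337, 1], [0.69, -0.74, 0.25, 0, 0, 0.337, 1], [0.69, -0.74, 0.25, 0, 0, 0.337, 1], [0.69, -0.74, 0.25, 0, 0, 0.337, 1], [0.69, -0.74, 0.25, 0, 0, 0.337, 1], [0.69, -0.74, 0.25, 0, 0, 0.337, 1], [0.69, -0.74, 0.25, 0, 0, 0.337, 1]]]' --newtons 20

```text
clock: 1.1
eef_pos: [430.4, 276.2, 300.0]
eef_rot: [3.142, -0.0, -2.598]
wrist_force: [0.5, 1.2, 0.6]
finger_gap: 17.4
finger_force: 0.0
```

Emit:
servo_tool --motion '[[[0.2, -0.22, 0, 0, 0, 0, 1], [0.2, -0.22, 0, 0, 0, 0, 1], [0.2, -0.22, 0, 0, 0, 0, 1], [0.2, -0.22, 0, 0, 0, 0, 1], [0.2, -0.22, 0, 0, 0, 0, 1], [0.2, -0.22, 0, 0, 0, 0, 1]]]'

```text
clock: 1.7
eef_pos: [529.0, 168.5, 300.1]
eef_rot: [3.141, -0.0, -2.603]
wrist_force: [-0.7, 0.9, -0.4]
finger_gap: 0.5
finger_force: 0.0
```

Run:
```python
from h import *
s=manip.read_state(); print(s['eef_pos'],s['eef_rot'],s['joints'],s['finger_gap'])
t=load('top')
# cap disc: grey, darker than the can, in the crop
im=t['frame'].astype(int)[215:245,225:255]; g=im.sum(2)/3; P=cloud(t)[215:245,225:255]
m=(P[...,2]>143)&(P[...,2]<158)
v,u=np.nonzero(m); (x,y),r=cv2.minEnclosingCircle(np.c_[u,v].astype(np.float32)); print('top circ',x+225,y+215,r, onz(t,x+225,y+215,151))
c=load('scene'); P=cloud(c); m=(P[...,2]>147)&(P[...,2]<156)&(np.hypot(P[...,0]-563,P[...,1]-134)<18)
v,u=np.nonzero(m); (x,y),r=cv2.minEnclosingCircle(np.c_[u,v].astype(np.float32)); print('scene',x,y,r,onz(c,x,y,151))
```

```text
[528.99394625 168.52473194 300.14309792] [ 3.14138812e+00 -1.91400989e-04 -2.60319737e+00] [ 2.42363363e-01  2.51955582e-01  1.29657896e+00  1.39839779e-04
  1.59330085e+00 -1.86682510e+00] 0.4762752381416124
top circ 237.3571424484253 230.0 4.794335842132568 [561.86647751 136.49326666 151.        ]
scene 288.0 165.0 4.123205661773682 [562.86137177 136.36786704 151.        ]
```

Emit:
servo_tool --motion '[[[0.067, -0.066, 0, 0, 0, 0.038, 1], [0.067, -0.066, 0, 0, 0, 0.038, 1], [0.067, -0.066, -0.1, 0, 0, 0.038, 1], [0.067, -0.066, -0.2, 0, 0, 0.038, 1], [0.067, -0.066, -0.26, 0, 0, 0.038, 1], [0.067, -0.066, -0.28, 0, 0, 0.038, 1], [0.067, -0.066, -0.28, 0, 0, 0.038, 1], [0.067, -0.066, -0.28, 0, 0, 0.038, 1]]]'

```text
clock: 2.5
eef_pos: [563.7, 135.5, 162.3]
eef_rot: [-3.14, 0.003, -2.484]
wrist_force: [-0.6, 0.3, 0.2]
finger_gap: 0.7
finger_force: 0.0
```

Run:
```python
from h import *
c=shot('scene'); save(c,'cap1',(230,110,350,220),5)
```

```text
(no output)
```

View pics/cap1.png

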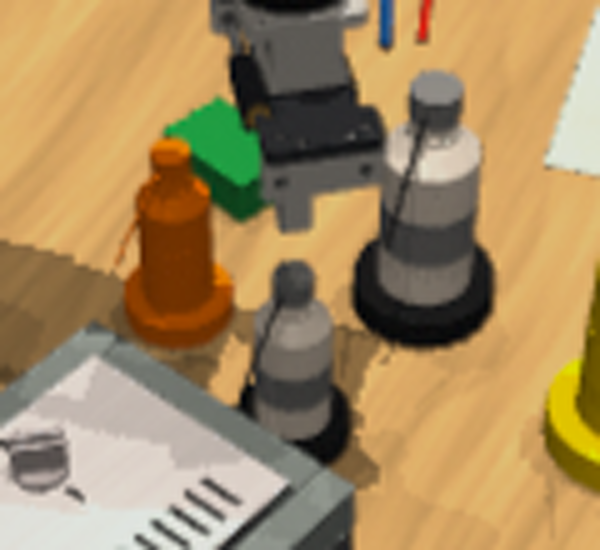

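Run:
```python
from h import *
c=shot('scene'); P=cloud(c)
for v in range(148,172,2): print(v,P[v,288].round(0))
print(onz(c,288.6,156,162), manip.read_state()['eef_pos'])
f=foc(c);T=np.linalg.inv(c['cam_to_world'])
for p in([563.7,135.5,161],[562.5,135.5,151]):
    q=T@np.array(p+[1]); print(f*q[0]/q[2]+c['cx'],f*q[1]/q[2]+c['cy'])
```

```text
148 [600.  58. 299.]
150 [569. 124. 227.]
152 [569. 125. 218.]
154 [569. 124. 210.]
156 [568. 125. 201.]
158 [480. 310.   2.]
160 [484. 302.   0.]
162 [558. 147. 153.]
164 [561. 140. 151.]
166 [564. 133. 150.]
168 [569. 123. 152.]
170 [568. 125. 141.]
[551.77368742 164.1077712  162.        ] [563.75510547 135.18302067 162.2472887 ]
288.1190574581304 162.9515492505222
287.7792893580942 165.13869747940913
```

Emit:
servo_tool --motion '[[[0, 0, -0.01, 0, 0, 0, 1], [0, 0, -0.02, 0, 0, 0, 1], [0, 0, -0.02, 0, 0, 0, 1], [0, 0, -0.02, 0, 0, 0, 1]]]'

```text
clock: 3.0
eef_pos: [563.0, 134.7, 150.1]
eef_rot: [3.141, -0.0, -2.485]
wrist_force: [-0.2, -0.4, -0.0]
finger_gap: 0.6
finger_force: 0.0
```

Run:
```python
from h import *
c=shot('scene'); P=cloud(c)
for v in range(152,172): print(v,P[v,286:291].round(0)[:,2],c['frame'][v,286:291].mean(1).round())
print(manip.read_state()['wrist_force'])
```

```text
152 [285. 280. 283. 280. 280.] [85. 89. 89. 87. 88.]
153 [281. 277. 213. 217. 216.] [82. 89. 88. 85. 88.]
154 [211. 213. 213. 208. 210.] [82. 89. 90. 89. 89.]
155 [208. 206. 206. 207. 206.] [82. 89. 89. 89. 88.]
156 [202. 205. 203. 202. 200.] [82. 89. 89. 88. 88.]
157 [201. 200. 201. 198. 198.] [83. 89. 88. 88. 89.]
158 [194. 194. 194. 193. 193.] [ 81.  89.  96. 102. 101.]
159 [190. 194. 193. 192. 182.] [113. 118. 132. 144. 143.]
160 [ 4.  2.  7. -1. -2.] [170. 171. 172. 173. 172.]
161 [ 2.  1.  2.  0. -2.] [158. 161. 161. 161. 160.]
162 [  0. 152. 147. 154. 148.] [100. 104.  95.  95. 101.]
163 [148. 152. 148. 153. 150.] [59. 63. 73. 77. 79.]
164 [153. 152. 153. 151. 151.] [59. 59. 63. 78. 85.]
165 [151. 154. 152. 149. 149.] [60. 59. 65. 76. 77.]
166 [154. 154. 153. 153. 155.] [59. 59. 62. 74. 76.]
167 [148. 152. 151. 153. 150.] [58. 57. 59. 61. 69.]
168 [145. 147. 153. 149. 150.] [52. 55. 60. 55. 56.]
169 [145. 146. 145. 144. 144.] [42. 55. 57. 56. 54.]
170 [143. 137. 146. 140. 138.] [39. 56. 56. 57. 60.]
171 [136. 135. 135. 135. 135.] [73. 75. 73. 74. 83.]
[ 0.56434315  0.47755463 -0.21566488]
```

```bash
python3 - <<'E'
from h import *
def prof(c,xy,R=110,nm=''):
    P=cloud(c); d=np.hypot(P[...,0]-xy[0],P[...,1]-xy[1]); q=P[(d<R)&(P[...,2]>155)]
    h,e=np.histogram(q[:,2],bins=np.arange(150,360,10)); print(nm,dict(zip(e[:-1].astype(int).tolist(),h.tolist())))
import numpy as np
c=manip.camera('scene'); t=manip.camera('top')
P=cloud(c); 
# orange, large white tops
for n,(x0,x1,y0,y1) in {'orange':(400,520,150,240),'white':(530,650,200,310)}.items():
    m=(P[...,0]>x0)&(P[...,0]<x1)&(P[...,1]>y0)&(P[...,1]<y1)&(P[...,2]>100); q=P[m]; print(n,np.percentile(q[:,2],[50,90,95,99]).round(),len(q))
s=np.load('scene.npz')
E
python3 - <<'E'
from h import *
# finger axis estimation in current top/scene picture
c=load('scene');s=manip.read_state();print(s['eef_pos'],s['joints'])
import numpy as np
# check arm link FK-free: start picture is overwritten; use pics
im=cv2.imread('pics/scene0.png'); f=foc(c);T=np.linalg.inv(c['cam_to_world'])
def pr(p): q=T@np.array(list(p)+[1]); return f*q[0]/q[2]+c['cx'],f*q[1]/q[2]+c['cy']
print('start tcp px',pr([215,506,174.7]))
y=np.array([np.sin(2.74),-np.cos(2.74)])
for k in(-55,-47,47,55): print(k,pr([215+k*y[0],506+k*y[1],174.7]))
cv2.imwrite('pics/start.png',cv2.resize(im[0:110,190:310],None,fx=6,fy=5.4,interpolation=cv2.INTER_CUBIC))
E
```

```text
orange [456. 506. 510. 517.] 636
white [148. 194. 197. 198.] 482
[563.12611415 134.75353934 150.33202181] [ 1.71653138e-01  3.84484270e-01  1.46675785e+00 -5.25928628e-05
  1.29014571e+00 -2.05610103e+00]
start tcp px (np.float64(248.1854992158047), np.float64(74.07904511694872))
-55 (np.float64(236.8740531570624), np.float64(79.41375404105472))
-47 (np.float64(238.53967271971038), np.float64(78.62821384585072))
47 (np.float64(257.59882963966237), np.float64(69.6395262829354))
55 (np.float64(259.1785481327772), np.float64(68.89449878609452))
```

View pics/start.png

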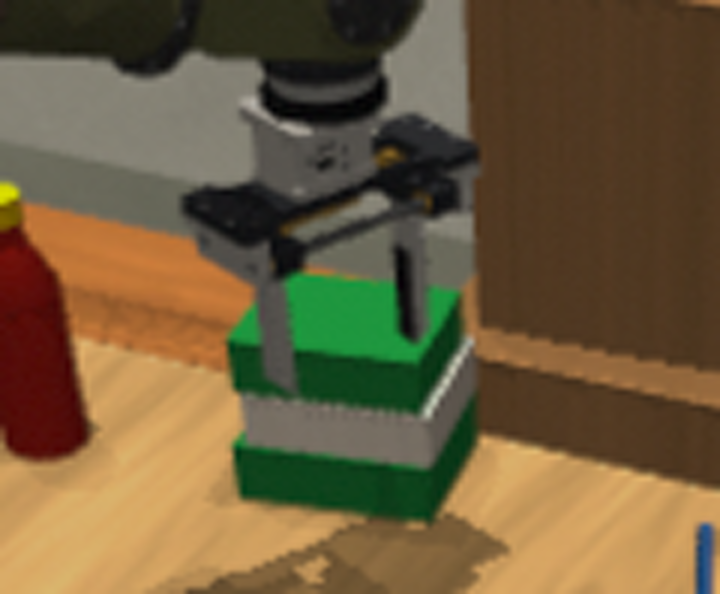

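The start crop shows the fingertips at full-image pixels (237,72) and (259,63). The reported TCP projects about 6 px lower, so the real tips sit roughly 30–35 mm above it. I'm coming down gently and watching the force.

Emit:
servo_tool --motion '[[[0, 0, -0.01, 0, 0, 0, 1], [0, 0, -0.02, 0, 0, 0, 1], [0, 0, -0.03, 0, 0, 0, 1], [0, 0, -0.03, 0, 0, 0, 1]]]'

```text
clock: 3.55
eef_pos: [562.6, 134.7, 134.1]
eef_rot: [3.141, -0.001, -2.485]
wrist_force: [0.7, 0.4, -0.3]
finger_gap: 0.7
finger_force: 0.0
```

Emit:
servo_tool --motion '[[[0, 0, -0.01, 0, 0, 0, 1], [0, 0, -0.02, 0, 0, 0, 1], [0, 0, -0.02, 0, 0, 0, 1], [0, 0, -0.02, 0, 0, 0, 1]]]'

```text
clock: 3.95
eef_pos: [563.0, 134.8, 125.1]
eef_rot: [3.142, -0.0, -2.485]
wrist_force: [0.4, 0.2, 0.2]
finger_gap: 0.8
finger_force: 0.0
```

Emit:
servo_tool --motion '[[[0, 0, -0.006, 0, 0, 0, 1], [0, 0, -0.006, 0, 0, 0, 1], [0, 0, -0.006, 0, 0, 0, 1]]]'

```text
clock: 4.25
eef_pos: [563.1, 134.8, 122.2]
eef_rot: [-3.142, -0.0, -2.485]
wrist_force: [-0.3, 0.4, -1.0]
finger_gap: 0.6
finger_force: 0.0
```

Emit:
servo_tool --motion '[[[0, 0, -0.006, 0, 0, 0, 1], [0, 0, -0.006, 0, 0, 0, 1], [0, 0, -0.006, 0, 0, 0, 1]]]'

```text
clock: 4.55
eef_pos: [563.3, 134.8, 119.5]
eef_rot: [-3.141, 0.001, -2.485]
wrist_force: [1.2, 0.3, 3.6]
finger_gap: 0.3
finger_force: 1.5
```

Run:
```python
from h import *
c=shot('scene'); P=cloud(c)
for v in range(156,172): print(v,P[v,286:291].round(0)[:,2],c['frame'][v,286:291].mean(1).round())
print(manip.read_state()['wrist_force'])
```

```text
156 [274. 276. 271. 275. 271.] [84. 87. 88. 89. 89.]
157 [266. 264. 265. 264. 260.] [64. 78. 89. 89. 88.]
158 [260. 260. 261. 258. 259.] [53. 79. 88. 90. 89.]
159 [259. 258. 257. 254. 255.] [72. 88. 89. 89. 89.]
160 [254. 250. 249. 250. 250.] [83. 89. 89. 89. 89.]
161 [249. 251. 248. 185. 181.] [81. 89. 89. 88. 90.]
162 [1051.  177.  178.  177.  174.] [81. 88. 89. 90. 89.]
163 [1051.  174.  175.  172.  173.] [81. 88. 88. 89. 88.]
164 [171. 168. 169. 172. 171.] [81. 89. 88. 89. 89.]
165 [166. 165. 165. 165. 161.] [81. 89. 88. 87. 87.]
166 [160. 161. 164. 159. 157.] [77. 84. 81. 76. 72.]
167 [147. 149. 147. 150. 148.] [60. 59. 60. 60. 59.]
168 [148. 147. 150. 149. 146.] [53. 58. 59. 58. 57.]
169 [146. 144. 147. 141. 148.] [51. 56. 56. 56. 56.]
170 [142. 138. 139. 139. 138.] [39. 55. 56. 56. 57.]
171 [133. 137. 137. 139. 134.] [65. 69. 67. 63. 71.]
[0.78387983 0.13508712 2.64054057]
```

Emit:
servo_tool --motion '[[[0, 0, -0.006, 0, 0, 0, 1], [0, 0, -0.008, 0, 0, 0, 1], [0, 0, -0.008, 0, 0, 0, 1], [0, 0, -0.008, 0, 0, 0, 1]]]'

```text
clock: 5.0
eef_pos: [563.4, 134.8, 115.9]
eef_rot: [-3.141, 0.001, -2.485]
wrist_force: [-1.6, -0.3, 9.3]
finger_gap: 0.4
finger_force: 4.9
```

Emit:
servo_tool --motion '[[[0, 0, -0.002, 0, 0, 0, 1], [0, 0, -0.002, 0, 0, 0, 1], [0, 0, -0.002, 0, 0, 0, 1]]]'

```text
clock: 5.3
eef_pos: [563.5, 134.9, 115.8]
eef_rot: [-3.141, 0.002, -2.485]
wrist_force: [-4.8, -0.9, 17.1]
finger_gap: 0.6
finger_force: 8.7
```

Emit:
servo_tool --motion '[[[0, 0, -0.002, 0, 0, 0, 1], [0, 0, -0.002, 0, 0, 0, 1], [0, 0, -0.002, 0, 0, 0, 1]]]'

```text
clock: 5.6
eef_pos: [563.6, 134.9, 115.6]
eef_rot: [-3.14, 0.002, -2.484]
wrist_force: [-8.3, -1.0, 24.8]
finger_gap: 0.4
finger_force: 12.4
```

The cap bottomed on its stop: the reading held at z 115.6 while the force climbed to 25 N. That puts the true tip 30 mm above the reported TCP. I'm releasing the cap and moving over the fastener.

Emit:
servo_tool --motion '[[[0, 0, 0.06, 0, 0, 0, 1], [0, 0, 0.14, 0, 0, 0, 1], [0, 0, 0.14, 0, 0, 0, 1], [-0.1, -0.16, 0.14, 0, 0, 0, 0.4], [-0.197, -0.323, 0.14, 0, 0, 0, 0.4], [-0.197, -0.323, 0.14, 0, 0, 0, 0.4], [-0.197, -0.323, 0.14, 0, 0, 0, 0.4], [-0.197, -0.323, 0.14, 0, 0, 0, 0.4], [-0.197, -0.323, 0.14, 0, 0, 0, 0.4]]]'

```text
clock: 6.5
eef_pos: [464.3, -27.1, 182.9]
eef_rot: [3.141, -0.0, -2.486]
wrist_force: [-0.2, 0.1, -0.2]
finger_gap: 44.9
finger_force: 0.0
```

Run:
```python
from h import *
s=manip.read_state(); print(s['eef_pos'],s['eef_rot'],s['joints'],s['wrist_force'])
c=shot('scene'); P=cloud(c); q=P[160:175,280:296]; m=q[...,2]>142; print('cap z',np.percentile(q[m][:,2],[50,90]))
save(c,'head1',(180,110,310,240),4.5)
```

```text
[464.34310255 -27.0585867  182.86103982] [ 3.14132147e+00 -1.27426349e-04 -2.48616055e+00] [-1.37040651e-01  1.02989634e-01  1.73917652e+00  1.03434310e-04
  1.29970907e+00 -2.36329678e+00] [-0.20985393  0.09641509 -0.15717864]
cap z [150.02460484 152.57925813]
```

View pics/head1.png

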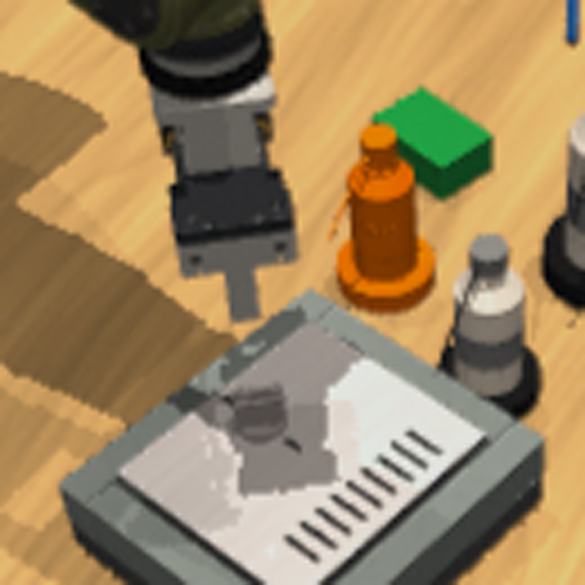

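The cap is back up at 151 mm. The gripper is above the fastener head (crop pixel (258,410)), with its fingers astride it. I'm descending and pinching.

Emit:
servo_tool --motion '[[[0, 0, -0.06, 0, 0, 0, 0.4], [0, 0, -0.12, 0, 0, 0, 0.4], [0, 0, -0.17, 0, 0, 0, 0.4], [0, 0, -0.21, 0, 0, 0, 0.4], [0, 0, -0.232, 0, 0, 0, 0.4], [0, 0, -0.232, 0, 0, 0, 0.4], [0, 0, -0.232, 0, 0, 0, 0.4]]]'

```text
clock: 7.25
eef_pos: [465.0, -26.4, 67.7]
eef_rot: [-3.141, 0.0, -2.484]
wrist_force: [-0.2, 0.3, -0.5]
finger_gap: 56.0
finger_force: 0.0
```

Emit:
servo_tool --motion '[[[0, 0, 0, 0, 0, 0, 0.7], [0, 0, 0, 0, 0, 0, 1], [0, 0, 0, 0, 0, 0, 1], [0, 0, 0, 0, 0, 0, 1], [0, 0, 0, 0, 0, 0, 1], [0, 0, 0, 0, 0, 0, 1]]]' --newtons 20

```text
clock: 7.85
eef_pos: [464.0, -26.1, 67.1]
eef_rot: [3.14, -0.0, -2.485]
wrist_force: [0.3, 2.0, 1.6]
finger_gap: 14.7
finger_force: 20.0
```

Run:
```python
from h import *
s=manip.read_state(); print({k:np.round(s[k],3) for k in('eef_pos','eef_rot','joints','wrist_force','moment','finger_gap')})
```

```text
{'eef_pos': array([463.973, -26.116,  67.054]), 'eef_rot': array([ 3.14 , -0.   , -2.485]), 'joints': array([-1.360e-01,  2.400e-01,  1.871e+00,  1.000e-03,  1.032e+00,
       -2.364e+00]), 'wrist_force': array([0.292, 1.959, 1.557]), 'moment': array([ 0.459, -0.099, -0.091]), 'finger_gap': np.float64(14.698)}
```

Gripped at 14.7 mm, which is the bar's width. Turning it clockwise 52.7°.

Emit:
servo_tool --motion '[[[0, 0, 0, 0, 0, -0.04, 1], [0, 0, 0, 0, 0, -0.08, 1], [0, 0, 0, 0, 0, -0.12, 1], [0, 0, 0, 0, 0, -0.16, 1], [0, 0, 0, 0, 0, -0.2, 1], [0, 0, 0, 0, 0, -0.24, 1], [0, 0, 0, 0, 0, -0.27, 1], [0, 0, 0, 0, 0, -0.293, 1], [0, 0, 0, 0, 0, -0.293, 1], [0, 0, 0, 0, 0, -0.293, 1]]]'

```text
clock: 8.85
eef_pos: [464.0, -25.9, 67.1]
eef_rot: [3.14, -0.002, 2.878]
wrist_force: [-3.6, 6.3, 2.9]
finger_gap: 14.9
finger_force: 20.0
```

Emit:
servo_tool --motion '[[[0, 0, 0, 0, 0, 0, 0.9], [0, 0, 0, 0, 0, 0, 0.5], [0, 0, 0, 0, 0, 0, 0.4], [0, 0, 0, 0, 0, 0, 0.4], [0, 0, 0, 0, 0, 0, 0.4]]]'

```text
clock: 9.35
eef_pos: [464.6, -26.9, 67.2]
eef_rot: [-3.142, 0.0, 2.878]
wrist_force: [-1.4, -0.1, -0.4]
finger_gap: 43.3
finger_force: 0.0
```

Emit:
servo_tool --motion '[[[0, 0, 0.05, 0, 0, 0, 0.4], [0, 0, 0.12, 0, 0, 0, 0.4], [0, 0, 0.2, 0, 0, 0, 0.6], [0, 0, 0.2, 0, 0, 0, 1], [0.2, 0.3, 0.2, 0, 0, 0, 1], [0.2, 0.3, 0.2, 0, 0, 0, 1], [0.2, 0.3, 0.2, 0, 0, 0, 1], [0.2, 0.3, 0.2, 0, 0, 0, 1]]]'

```text
clock: 10.15
eef_pos: [565.4, 125.9, 166.0]
eef_rot: [-3.141, -0.001, 2.879]
wrist_force: [-0.7, -0.9, -0.2]
finger_gap: 12.2
finger_force: 0.0
```

Run:
```python
from h import *
s=manip.read_state(); print(s['eef_pos'],s['eef_rot'],s['joints'])
t=shot('top'); save(t,'after_t',(220,195,360,305),5)
P=cloud(t); m=(P[...,2]>104)&(P[...,2]<125)&(np.hypot(P[...,0]-465,P[...,1]+27)<40); q=P[m]
print(len(q),q.mean(0), cv2.minAreaRect(q[:,:2].astype(np.float32)))
```

```text
[565.38982441 125.93286313 166.0185026 ] [-3.14144414e+00 -8.40324477e-04  2.87936910e+00] [ 1.55824061e-01  3.72786660e-01  1.44557625e+00  2.11841937e-04
  1.32405801e+00 -1.15280060e+00]
52 [463.83565497 -26.50990638 113.48193643] ((464.27001953125, -26.623432159423828), (14.842416763305664, 33.42159652709961), 76.04419708251953)
```

View pics/after_t.png

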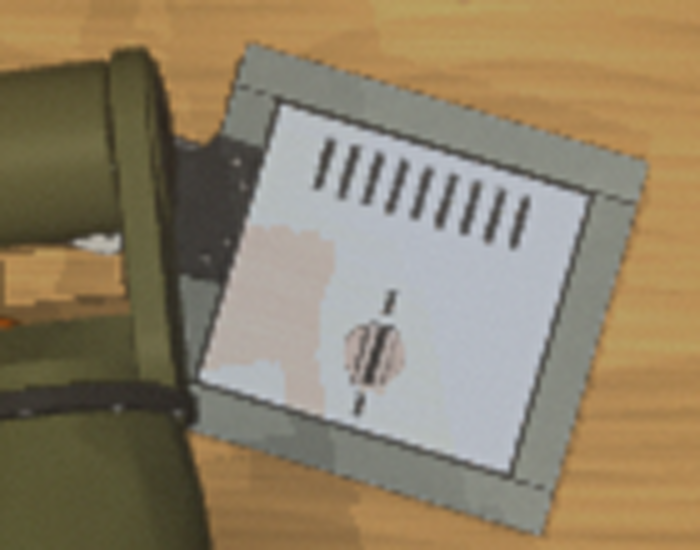

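The slot, at crop pixel (375,355), is now in line with both ribs at (390,302) and (360,403). I'm moving to the press point with closed fingers.

Emit:
servo_tool --motion '[[[-0.085, -0.335, 0, 0, 0, 0, 1], [-0.085, -0.335, 0, 0, 0, 0, 1], [-0.085, -0.335, 0, 0, 0, 0, 1], [-0.085, -0.335, 0, 0, 0, 0, 1], [-0.085, -0.335, -0.06, 0, 0, 0, 1], [-0.085, -0.335, -0.12, 0, 0, 0, 1], [-0.085, -0.335, -0.17, 0, 0, 0, 1], [-0.085, -0.335, -0.21, 0, 0, 0, 1], [-0.085, -0.335, -0.21, 0, 0, 0, 1], [-0.085, -0.335, -0.21, 0, 0, 0, 1]]]'

```text
clock: 11.2
eef_pos: [522.0, -44.3, 62.4]
eef_rot: [-3.142, -0.0, 2.878]
wrist_force: [-0.6, -0.5, -0.3]
finger_gap: 0.2
finger_force: 0.0
```

Emit:
servo_tool --motion '[[[0, 0, -0.008, 0, 0, 0, 1], [0, 0, -0.008, 0, 0, 0, 1], [0, 0, -0.008, 0, 0, 0, 1]]]'

```text
clock: 11.5
eef_pos: [522.3, -44.3, 58.7]
eef_rot: [3.142, 0.001, 2.878]
wrist_force: [-0.3, -0.4, 1.3]
finger_gap: 0.5
finger_force: 0.0
```

Expected contact is at reading 54 and home at 45.

Emit:
servo_tool --motion '[[[0, 0, -0.006, 0, 0, 0, 1], [0, 0, -0.012, 0, 0, 0, 1], [0, 0, -0.016, 0, 0, 0, 1], [0, 0, -0.02, 0, 0, 0, 1], [0, 0, -0.02, 0, 0, 0, 1]]]'

```text
clock: 12.0
eef_pos: [522.3, -44.3, 48.5]
eef_rot: [3.142, 0.001, 2.878]
wrist_force: [-0.8, 0.1, 7.4]
finger_gap: 0.4
finger_force: 3.7
```

Emit:
servo_tool --motion '[[[0, 0, -0.004, 0, 0, 0, 1], [0, 0, -0.008, 0, 0, 0, 1], [0, 0, -0.008, 0, 0, 0, 1]]]'

```text
clock: 12.3
eef_pos: [522.3, -44.3, 44.9]
eef_rot: [3.142, 0.001, 2.878]
wrist_force: [-4.2, 0.6, 11.0]
finger_gap: 0.6
finger_force: 5.3
```

Emit:
servo_tool --motion '[[[0, 0, -0.002, 0, 0, 0, 1], [0, 0, -0.004, 0, 0, 0, 1], [0, 0, -0.004, 0, 0, 0, 1], [0, 0, -0.004, 0, 0, 0, 1]]]'

```text
clock: 12.7
eef_pos: [522.6, -44.3, 44.7]
eef_rot: [3.142, 0.002, 2.878]
wrist_force: [-13.8, 2.1, 33.8]
finger_gap: 0.7
finger_force: 16.5
```

Run:
```python
from h import *
s=manip.read_state(); print(s['eef_pos'],s['wrist_force'])
c=shot('scene'); P=cloud(c)
# panel height on bare metal, in computer frame
x=np.array([.966,-.259]);y=np.array([.259,.966]); d=P[...,:2]-[503.5,-37]
a=d@x;b=d@y
for lo,hi in((-80,-10),(30,85)):
    m=(a>-75)&(a<75)&(b>lo)&(b<hi)&(np.hypot(a+40,b)>30)&(P[...,2]<95)&(P[...,2]>60); print(np.median(P[m][:,2]),m.sum())
m=(abs(a)<115)&(abs(b)<125)&((abs(a)>92)|(abs(b)>102))&(P[...,2]<95)&(P[...,2]>60); print('rim',np.median(P[m][:,2]))
```

```text
[522.55045515 -44.30954308  44.6621237 ] [-13.76954473   2.09272721  33.78045676]
75.44288960399967 776
75.44840435045967 347
rim 74.92695677267346
```

Emit:
servo_tool --motion '[[[0, 0, 0.0016, 0, 0, 0, 1], [0, 0, 0.0016, 0, 0, 0, 1], [0, 0, 0.0016, 0, 0, 0, 1]]]'

```text
clock: 13.05
eef_pos: [522.5, -44.3, 44.8]
eef_rot: [3.141, 0.001, 2.878]
wrist_force: [-9.5, 0.9, 23.0]
finger_gap: 0.6
finger_force: 12.1
```

Run:
```python
from h import *
s=manip.read_state(); print(s['eef_pos'],s['wrist_force'])
if s['wrist_force'][2]>16 and s['eef_pos'][2]<45.3: print(manip.sign_off())
```

```text
[522.46984035 -44.29770835  44.77035224] [-9.54016557  0.93286291 22.9777    ]
the job is handed in; nothing more can be done
None
```

The job is handed in at about 13 s: the duster cap was pressed fully and sprang back, the fastener was turned clockwise into line with the ribs, and the panel is held flush with the frame at about 23 N.

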